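# Set the hold-down frame on a board-test fixture

### The arm

A 6-joint arm with a two-finger parallel gripper is mounted at the origin on the work surface. World frame = base frame: x ahead of the robot, y to its left, z up, the work surface at z = 0. Lengths are in m, angles in degrees, forces in N, time in s.
With the tool pointing down it reaches from about 0.4 to 0.825 m from the base axis. Payload 7 kg.
Tool frame: the origin (TCP) lies between the finger pads; the fingertips stand 25 mm ahead of it and the grasp point (between the pads) lies 6 mm ahead of it; z points along the fingers, y is the line along which they close (so a half turn about z gives the same grasp; the last joint's range is limited). The gripper opens to 88 mm and grips with 3 to 60 N. Pads are 19 mm wide; open, the fingers measure 130 mm over their backs; the gripper's body (78 mm by 193 mm) begins 47 mm behind the grasp point.
Start: joints at [-48.524, 20.546, 0.682, 0, -70.136, -16.507], TCP at [0.285, -0.612, 0.252] pointing down, gripper open.
Joint ranges: [-176.03, 176.03], [-82.01, 121.73], [-58.28, 71.71], [-173.87, 95.51], [-174.79, -0.11], [-173.66, 173.66]. Speed limits (degrees/s): [136.94, 136.94, 172.46, 180, 180, 180].

### API

Orientations are given as [roll, pitch, yaw] about the fixed x, y, z axes, in that order (R = Rz(yaw) Ry(pitch) Rx(roll)).
In Python, from plant import ctrl gives the robot as it stands.
- The arm moves only by the tool hand_motion, called as name(argument=value, ...) on one line, values as JSON. Schema: {"type":"object","properties":{"offsets":{"type":"array","items":{"type":"number"},"minItems":5,"maxItems":40},"only":{"type":"string"},"quiet":{"type":"boolean"},"lines":{"type":"string"}},"required":["offsets"],"additionalProperties":false}. offsets is one flat list of numbers that holds 1 to 8 rows one after another, with no inner brackets; each row has 5 numbers: dx, dy, dz in shares of 0.8 m (1.0 is 0.8 m), then a turn about the tool's z in a scale on which 1.0 is 180 degrees, then the finger opening in m; each row is the pose to reach, as a shift and turn from the pose commanded when the call began, along the tool's axes at that moment; what a row does not reach only later rows make up. A row lasts 1/8 s, in which the tool goes at most 0.0625 m and 10.7 degrees, less where a joint would pass 70% of its speed; a pose out of reach is approached as far as the arm can. The fingers move at their own pace and stop on an object; the grip force is fixed at half the most. Time passes only in rows, so rows that do not move let the fingers close. The tool returns the time, the measured TCP pose, the force, the opening and the grip force at its end. only (a regular expression) keeps the lines of the reply that match it, lines (a string "A,B") keeps lines A to B, and quiet returns only ok. Shift and turn numbers lie between -1 and 1, and a call with a number outside is refused. Input that does not fit is refused with a message, and nothing moves.
- ctrl.get_obs(): the state, without advancing time (a new reading comes with each control period).
- ctrl.snapshot(name): name is "scene" or "side" or "wrist"; returns a dict with "frame" (400x640x3 uint8, red, green, blue), "z_map" (400x640 float32, m along the optical axis (not along the pixel's ray), 0 where there is no reading), "fovy" (degrees; the focal length in pixels is half the picture's height over the tangent of half this angle, whatever the lens; pixels are square), "cx", "cy" (the principal point, pixels), "R" (3x3) and "t" (3): a world point X has camera coordinates R X + t; the wrist camera has in their place "T_tool_cam" (4x4, takes a point from camera to tool coordinates, whose origin is the TCP and whose axes are the flange's). Camera axes: x right, y down, z forward; pixel columns grow to the right and rows downward; lengths in m; the calibration is good to about 2 mm. A picture is of the moment at which its call begins: read the wrist's pose just before it.
- ctrl.close_job(): hands the job in; it is judged then, once.
The state is a dict: "clock": time; "joint_pos": joint angles; "qvel": joint speeds; "tau": joint torques, N m; "tool_pos": TCP position; "orientation": TCP orientation; "force": force on the tool from outside, world axes, zero at the start; "moment": the same for the moment, N m; "opening": finger opening in m; "gripper_force": force on a finger pad.
Only numpy, scipy, OpenCV 4.12 (cv2) and the standard library are available. Lean on these libraries where they do the work, as an engineer would, in place of code of your own. Each camera call takes 0.05 s, during which the arm holds its last target. There are 200 camera calls.

### The job

The nest of this circuit-board test fixture has been lined up and screwed down, so draw its setting dowel straight up out of the bush and put it in the parts tray. Then take the hold-down frame by its handle, bring its two end holes over the fixture's two guide posts together, and lower it by hand, not letting it drop, until it sits level and fully home on the shoulders of both posts; let go of it. Leave everything else on the bench where it is.

Things in the scene. Friction and masses are not known exactly. Their poses are not given: they have to be found in the camera images.
- fixture: Grey board-test fixture fixed to the bench: box 240 (its x) x 180 mm (its y), top 60 mm above the bench; origin: centre of its underside, z up. On it a black nest with a green circuit board; parts on the board reach 84 mm. The setting bush is at x 0, y -58 mm, beneath a long bar of the seated frame: the frame cannot seat while the dowel is in. Posts at x -95 and +95 mm, y 0
- seat (a point): point midway between the posts at the height of their shoulders, 90 mm above the bench; axes as the fixture: x runs from post to post, z up. The frame's origin comes here when home
- post_near (a point): tip, 130 mm above the bench, of the steel guide post at the fixture's -x end (end with the connector panel). Each post: a 24 mm thick collar up to its shoulder at 90 mm, then a 10 mm pin up to 130 mm, its top 13 mm tapered to 3 mm
- post_far (a point): tip of the guide post at the fixture's +x end, 130 mm above the bench
- bush_mouth (a point): centre of the mouth of the setting bush, a steel bush with a 32 mm flange whose top is 68 mm above the bench; bore about 13.6 mm, vertical
- dowel: Steel setting dowel, 86 mm long, about 0.12 kg: smooth 12 mm shank 46 mm long, above it a round knurled grip 22 mm thick, 40 mm long. Origin: centre of its foot, z towards the grip. At the start upright in the bush, shank fully in, foot 22 mm and top 108 mm above the bench; slides freely up: lift over 46 mm to clear. Room for fingers is along the fixture's x (60 mm free each side)
- dowel_mid (a point): point on the dowel's axis 45 mm from its foot
- tray: Open grey plastic parts tray, fixed to the bench, empty: outside 190 mm (its x) x 130 mm (its y) x 30 mm high, walls and floor 4 mm thick; origin at the centre of its underside (bench level)
- frame: Hold-down frame of 12 mm aluminium bar, 220 (its x) x 130 mm (its y), about 0.42 kg, same after a half turn. Origin: its centre, level with the underside of the bars; z up. Long bars at y +-58 mm. Four black pushers reach 20 mm below the bars (x +-50, y +-33 mm); it starts standing on them, origin 20 mm above the bench. Home: end bars rest on the post shoulders, pushers 2 mm off the board
- handle (a point): middle of the frame's handle, a straight black bar along the frame's x, 124 mm long, 18 mm wide (y), 16 mm high, on two 12 mm posts at x +-50 mm; this point is 47 mm straight above the frame's origin and over its centre of mass; 27 mm free under the bar
- hole_near (a point): centre of the through hole in the end bar at the frame's -x end (x -95 mm, y 0), at the bar's underside. Each end bar is 30 mm wide with one 13 mm hole for a guide post
- hole_far (a point): centre of the hole at the frame's +x end, at the underside of the bar
- reel: bystander: bare aluminium solder reel standing on its flange, 62 mm diameter, 50 mm tall; origin: centre of its underside
- flux: bystander: white plastic flux bottle with a yellow cap and needle nozzle, 52 mm diameter, 145 mm tall; origin: centre of its underside
- tweezers: bystander: flat steel tweezers lying on the mat, about 135 mm long, 8 mm high; origin: about the middle of their length, at mat level
- screwdriver: bystander: screwdriver with a black handle lying on the mat, 170 mm long; origin: under its middle
- module: bystander: spare relay board lying on the mat, 90 x 50 mm, 21 mm high; origin: centre of its underside
- cleaner: bystander: round black tip-cleaner pot with brass wool, 80 mm diameter, 60 mm tall; origin: centre of its underside

How it is judged:
By the outcome, as a careful person would: the job done as asked, in the order asked, and still so for the second after the job is handed in, with the robot touching nothing.
It also fails if it takes over 56 s, if anything falls off the work surface, if the arm or the gripper's body presses on something with over 40 N, if the wrist force passes 120 N, or if a joint passes its speed limit or range.

## Working session

There is one attempt and no reset: what is moved stays moved. The work goes in short steps, Python scripts to look and compute and a tool call to move; the robot and the scene stay as the last step left them, time stands still between calls to the robot, and variables do not carry over. Pictures are saved under pics/ and viewed, at most 10 in all, crops included, and the job is handed in when it is done.

```bash
ls; mkdir -p pics; cat > h.py <<'E'
import numpy as np,cv2
from plant import ctrl
from scipy.spatial.transform import Rotation as Ro
def save(s,n,box=None,k=1):
    f=s["frame"][:,:,::-1]
    if box: f=f[box[1]:box[3],box[0]:box[2]]
    cv2.imwrite("pics/"+n,cv2.resize(f,None,fx=k,fy=k,interpolation=cv2.INTER_CUBIC))
def snap(name):
    o=ctrl.get_obs(); s=ctrl.snapshot(name)
    if "R" not in s:
        T=np.eye(4);T[:3,:3]=Ro.from_euler('xyz',o["orientation"],degrees=True).as_matrix();T[:3,3]=o["tool_pos"]
        M=np.linalg.inv(T@s["T_tool_cam"]);s["R"]=M[:3,:3];s["t"]=M[:3,3]
    s={k:np.array(v) for k,v in s.items()}
    np.savez("/tmp/%s.npz"%name,**s); return s
def load(n): return dict(np.load("/tmp/%s.npz"%n))
def ray(s,u,v):
    f=200/np.tan(np.radians(float(s["fovy"]))/2)
    d=s["R"].T@np.array([(u-s["cx"])/f,(v-s["cy"])/f,1]);c=-s["R"].T@s["t"];return c,d
def atz(s,u,v,z):
    c,d=ray(s,u,v);return c+d*(z-c[2])/d[2]
def dep(s,u,v):
    c,d=ray(s,u,v);return c+d*float(s["z_map"][int(round(v)),int(round(u))])
def proj(s,X):
    f=200/np.tan(np.radians(float(s["fovy"]))/2);p=s["R"]@np.array(X)+s["t"];return p[:2]/p[2]*f+[float(s["cx"]),float(s["cy"])]
def cloud(s):
    f=200/np.tan(np.radians(float(s["fovy"]))/2);v,u=np.mgrid[:400,:640];z=s["z_map"]
    P=np.stack([(u-s["cx"])/f*z,(v-s["cy"])/f*z,z],-1);P=(P-s["t"])@s["R"];P[z==0]=np.nan;return P
E
python3 - <<'E'
from h import *
for n in("scene","side"):
    s=snap(n);save(s,n+"0.png",k=1.25);print(n,s["fovy"],-s["R"].T@s["t"])
print(ctrl.get_obs())
E
```

```text
pics
plant.py
scene 42.70864729274829 [ 1.39146982 -1.00458862  1.16790699]
side 56.71914658688675 [0.2175504  0.83760483 1.11361384]
{'clock': 0.1, 'joint_pos': array([-4.85249622e+01,  2.05878398e+01,  6.39150210e-01, -1.77310256e-02,
       -7.01358198e+01, -1.65071245e+01]), 'qvel': array([ 0.00960064, -0.11307803,  0.09608297,  0.0833065 ,  0.07295124,
        0.06411459]), 'tau': array([ 9.49620653e-05, -5.84162056e+01,  2.93753940e+01,  7.01555192e+00,
        1.01963634e-02, -2.87297269e-05]), 'tool_pos': array([ 0.28473737, -0.61156419,  0.25071159]), 'orientation': array([ 1.79914237e+02, -8.03208515e-03, -1.55038118e+02]), 'force': array([ 0.42365616, -0.41605318, -0.05469811]), 'moment': array([-0.00949064, -0.04702308, -0.0322435 ]), 'gripper_force': 0.0, 'opening': 0.08723904215814511}
```

View pics/scene0.png

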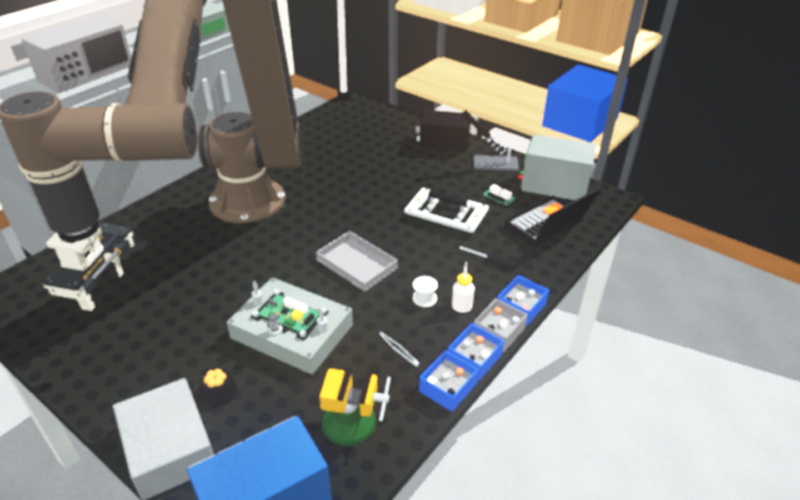

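View pics/side0.png

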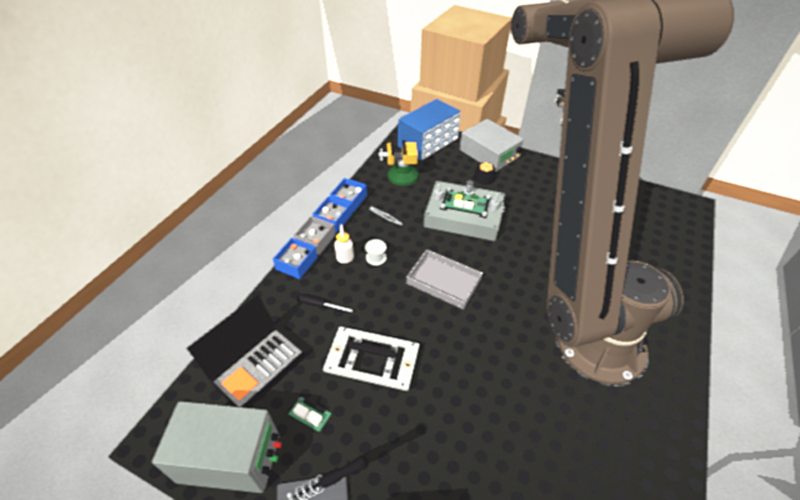

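The scene picture shows the fixture near (290,325), the tray at (357,260) and the frame at (447,210). The side picture shows the frame at (372,358). I'll crop the scene view for detail.

```bash
python3 - <<'E'
from h import *
s=load("scene");d=load("side")
a=s["frame"][215:300,175:290,::-1];b=d["frame"][255:315,255:340,::-1]
c=d["frame"][140:195,335:410,::-1]
r=lambda x,k:cv2.resize(x,None,fx=k,fy=k,interpolation=cv2.INTER_CUBIC)
o=np.zeros((590,800,3),np.uint8)
A=r(a,4);B=r(b,4);C=r(c,4)
o[:340,:460]=A;o[:220,460:760]=C;o[345:585,:340]=B
e=r(s["frame"][145:190,320:395,::-1],5);o[345:570,345:720]=e
cv2.imwrite("pics/crop.png",o)
P=cloud(s);Q=cloud(d)
for n,X in(("s",P),("d",Q)):
    for lab,lo,hi,box in(("fixtop",.056,.064,(.2,.8,-.75,-.1)),("tray",.02,.034,(.2,.75,-.3,.1)),("framebars",.026,.036,(.2,.9,.1,.5)),("handle",.06,.085,(.2,.9,.1,.5)),("dowel",.1,.112,(.2,.8,-.75,-.1)),("tips",.115,.135,(.2,.8,-.75,-.1))):
        m=(X[...,2]>lo)&(X[...,2]<hi)&(X[...,0]>box[0])&(X[...,0]<box[1])&(X[...,1]>box[2])&(X[...,1]<box[3])
        p=X[m][:,:2].astype(np.float32)
        if len(p)>3: print(n,lab,len(p),cv2.minAreaRect(p),p.mean(0),p.std(0))
E
```

```text
s fixtop 2201 ((0.5479734539985657, -0.48740920424461365), (0.2439320981502533, 0.5453887581825256), 9.80139446258545) [ 0.53052485 -0.3431409 ] [0.07749823 0.10707423]
s tray 481 ((0.5167824029922485, -0.09744994342327118), (0.3119807243347168, 0.3500707745552063), 72.2462387084961) [ 0.5166555  -0.04870614] [0.10447424 0.09278219]
s framebars 833 ((0.6583162546157837, 0.28436368703842163), (0.45669299364089966, 0.4091264307498932), 5.6283063888549805) [0.6281833  0.30705968] [0.14247541 0.08094846]
s handle 280 ((0.704958438873291, 0.3516116738319397), (0.4437030553817749, 0.124473437666893), 24.27696418762207) [0.65979725 0.35561824] [0.15434138 0.0566238 ]
s dowel 105 ((0.625879168510437, -0.3537881672382355), (0.11350785195827484, 0.4014589190483093), 69.41543579101562) [ 0.61336637 -0.38398677] [0.13572069 0.05723944]
s tips 2647 ((0.6871604323387146, -0.4786641597747803), (0.2680051028728485, 0.5566370487213135), 34.440185546875) [ 0.7646257 -0.6295875] [0.03371856 0.10407244]
d fixtop 1083 ((0.6057462692260742, -0.47578591108322144), (0.3983161151409149, 0.5493282675743103), 
[... 208 characters left out ...]
29 ] [0.08249518 0.1088807 ]
d framebars 1743 ((0.6548498868942261, 0.28092724084854126), (0.4550877511501312, 0.4119688868522644), 6.980823516845703) [0.61423874 0.34127897] [0.13961644 0.07528616]
d handle 573 ((0.6975229978561401, 0.3542119860649109), (0.44059503078460693, 0.11966275423765182), 24.795610427856445) [0.7073001  0.38149592] [0.15979326 0.06184338]
d dowel 136 ((0.6648672223091125, -0.4557548761367798), (0.2678625285625458, 0.5063241124153137), 34.726646423339844) [ 0.69239676 -0.51342964] [0.10346026 0.13525176]
d tips 544 ((0.6838593482971191, -0.4802612364292145), (0.2670508623123169, 0.5626096725463867), 34.69963073730469) [ 0.75419825 -0.5949533 ] [0.05031522 0.11749458]
```

View pics/crop.png

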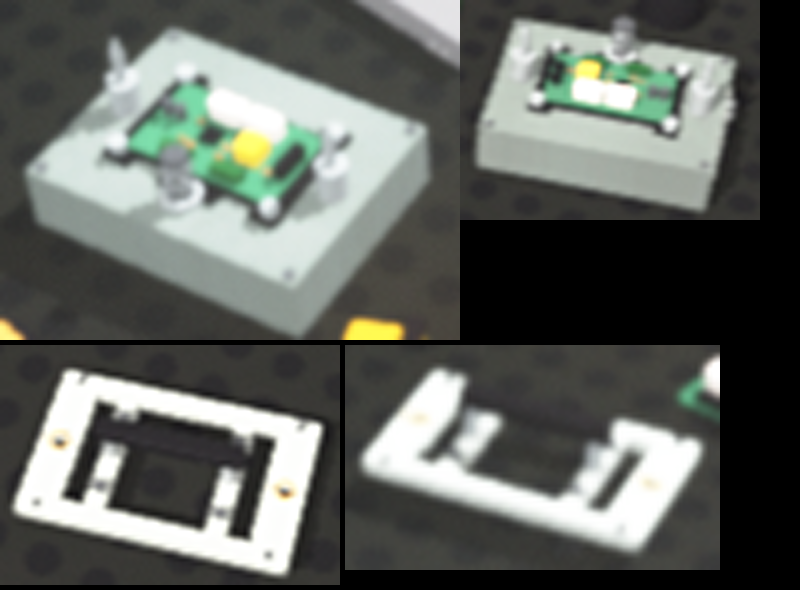

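```bash
python3 - <<'E'
from h import *
np.set_printoptions(precision=4,suppress=True)
s=load("scene");d=load("side")
def tri(a,b):
    A=[];B=[]
    (c1,d1),(c2,d2)=ray(s,*a),ray(d,*b)
    d1/=np.linalg.norm(d1);d2/=np.linalg.norm(d2)
    P=lambda q:np.eye(3)-np.outer(q,q)
    return np.linalg.solve(P(d1)+P(d2),P(d1)@c1+P(d2)@c2)
for n,a,b,z in(("postA",(203.75,225.5),(396.5,155.5),.13),("postB",(258.2,247),(350.5,148.7),.13),("dowel",(219.2,253.2),(376.2,145.5),.108),("holeA",(334.6,159.6),(269.75,278.75),.032),("holeB",(381.4,172.6),(326.2,291.2),.032)):
    print(n,atz(s,*a,z),atz(d,*b,z),tri(a,b))
# also swapped pairing hint & tray
print("tray",[atz(s,u/1.25,v/1.25,.03)[:2] for u,v in((317,258),(349,234),(397,262),(364,287))],[atz(d,u/1.25,v/1.25,.03)[:2] for u,v in((407,278),(427,251),(482,270),(461,306))])
E
```

```text
postA [ 0.4257 -0.3271  0.13  ] [ 0.421  -0.3174  0.13  ] [ 0.4216 -0.3238  0.125 ]
postB [ 0.6158 -0.292   0.13  ] [ 0.6032 -0.2753  0.13  ] [ 0.6077 -0.2856  0.1203]
dowel [ 0.5288 -0.3651  0.108 ] [ 0.5222 -0.3671  0.108 ] [ 0.5247 -0.3654  0.107 ]
holeA [0.4455 0.3033 0.032 ] [0.6293 0.3416 0.032 ] [0.5452 0.3102 0.0727]
holeB [0.632  0.3448 0.032 ] [0.4429 0.3016 0.032 ] [0.5301 0.335  0.008 ]
tray [array([ 0.3933, -0.09  ]), array([0.3912, 0.0442]), array([0.5755, 0.0334]), array([ 0.57  , -0.0983])] [array([0.5645, 0.045 ]), array([ 0.5536, -0.0808]), array([ 0.3727, -0.0826]), array([0.3835, 0.0701])]
```

```bash
cat >> h.py <<'E'
def go(x,y,z,ang):
    """tool-axes shift and turn to bring TCP to x,y,z with finger line at world angle ang"""
    o=ctrl.get_obs();R=Ro.from_euler('xyz',o["orientation"],degrees=True).as_matrix()
    d=R.T@(np.array([x,y,z])-o["tool_pos"]);cur=np.degrees(np.arctan2(R[1,1],R[0,1]))
    t=-((ang-cur+90)%180-90)
    print("t%.2f"%o["clock"],"go",d.round(4),"turn",round(t,2),"alt",round(t-180*np.sign(t),2),"q6",o["joint_pos"][5].round(1),"tilt",R[:2,2].round(4),"open",round(float(o["opening"]),4))
E
python3 -c "
from h import *
go(.526,-.366,.30,11.5)"
```

```text
t0.10 go [-0.3224  0.1209 -0.0492] turn -76.54 alt 103.46 q6 -16.5 tilt [-0.0008  0.0013] open 0.0872
```

Careful with the scale: shifts go in shares of 0.8 m and turns go in shares of 180 degrees. That gives: -0.322 m is -0.4025, -0.282 m is -0.3525, -76.5 degrees is -0.425.

hand_motion(offsets=[-0.05,0.0188,-0.0613,-0.05,0.05,-0.1,0.0375,-0.0613,-0.1056,0.05,-0.15,0.0563,-0.0613,-0.1556,0.05,-0.2,0.075,-0.0613,-0.2111,0.05,-0.25,0.0938,-0.0613,-0.2667,0.05,-0.3,0.1125,-0.0613,-0.3167,0.05,-0.3525,0.1325,-0.0613,-0.3722,0.05,-0.4025,0.1513,-0.0613,-0.425,0.05])

```text
clock: 1.1
tool_pos: [0.5265, -0.365, 0.3002]
orientation: [180.0, 0.0, -78.2]
force: [0.5, 0.1, 0.4]
opening: 0.0497
gripper_force: 0.0
```

hand_motion(offsets=[0,0,0,0,0.05,0,0,0,0,0.05])

```text
clock: 1.35
tool_pos: [0.5256, -0.3661, 0.3002]
orientation: [180.0, 0.0, -78.6]
force: [0.3, -0.7, -0.4]
opening: 0.05
gripper_force: 0.0
```

```bash
python3 - <<'E'
from h import *
go(.526,-.366,.30,11.5)
s=snap("wrist");save(s,"w1.png",k=1.25);print(-s["R"].T@s["t"])
for p in((.526,-.366,.108),(.4216,-.3238,.13),(.61,-.286,.13)):print(proj(s,p)*1.25)
E
```

```text
t1.35 go [-0.     -0.0004  0.0002] turn -0.06 alt 179.94 q6 28.9 tilt [-0.0009  0.0003] open 0.05
[ 0.54234385 -0.44112034  0.43286233]
[399.44528204 228.93681542]
[510.08200576 306.04497535]
[283.87988965 305.84289481]
```

View pics/w1.png

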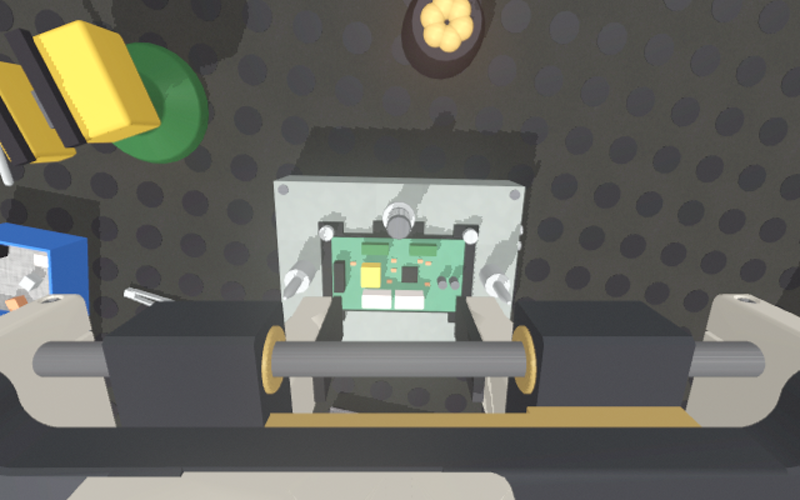

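The wrist view shows the dowel top near (399,226), with the post tips near (300,276) and (489,278) and the connector panel on the right. I'll enlarge it.

```bash
python3 - <<'E'
from h import *
s=load("wrist");save(s,"w1c.png",(215,140,425,260),3.8)
E
```

```text
(no output)
```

View pics/w1c.png

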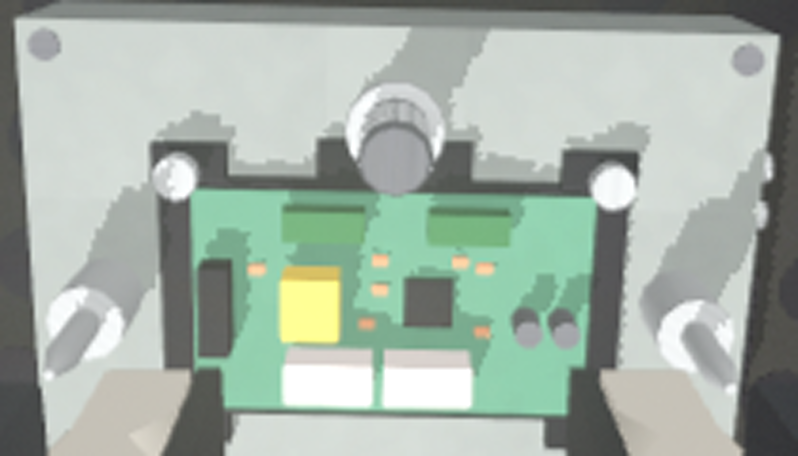

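```bash
cat > fit.py <<'E'
from h import *
from scipy.optimize import least_squares
def fit(s,pts,x0):
    def r(p):
        c,sn=np.cos(p[2]),np.sin(p[2]);o=[]
        for (x,y,z),uv in pts:o+=list(proj(s,(p[0]+c*x-sn*y,p[1]+sn*x+c*y,z))-uv)
        return np.array(o)
    f=least_squares(r,x0,loss="soft_l1");print("pose",f.x[:2].round(4),np.degrees(f.x[2]).round(2),"res",r(f.x).round(1));return f.x
E
python3 - <<'E'
from fit import *
s=load("wrist")
g=lambda u,v:np.array([u/3.8+215,v/3.8+140])-.37
L=[((.12,-.09,.06),g(17,17)),((-.12,-.09,.06),g(778,35)),((.095,0,.13),g(48,374)),((-.095,0,.13),g(732,386)),((.095,0,.09),g(85,325)),((-.095,0,.09),g(695,338)),((0,-.058,.108),g(395,158)),((0,-.058,.068),g(396,131))]
p=fit(s,L,[.517,-.305,.2])
fit(s,L[2:],[.517,-.305,.2])
c,sn=np.cos(p[2]),np.sin(p[2])
x,y=p[0]+sn*.058,p[1]-c*.058
print(x,y);go(x,y,.103,np.degrees(p[2]))
E
```

```text
pose [ 0.517  -0.3102] 10.11 res [-0.8 -0.   0.5 -0.1  0.1  0.1 -0.1  0.7 -0.1 -0.6  0.4 -0.6  0.1  0.5
 -0.2  0.1]
pose [ 0.5171 -0.3103] 10.2 res [ 0.1  0.1 -0.1  0.5 -0.1 -0.6  0.4 -0.8  0.   0.5 -0.3  0. ]
0.5272237370358189 -0.3673202874094764
t1.40 go [ 0.0012 -0.0019  0.1973] turn 1.28 alt -178.72 q6 28.9 tilt [-0.0006  0.0002] open 0.0497
```

In the tool's units: 0.197 m is 0.2463, 0.185 m is 0.2313, 1.3 degrees is 0.0072.

hand_motion(offsets=[0.0013,-0.0025,0.075,0.0072,0.05,0.0013,-0.0025,0.15,0.0072,0.05,0.0013,-0.0025,0.2063,0.0072,0.05,0.0013,-0.0025,0.2313,0.0072,0.05,0.0013,-0.0025,0.2463,0.0072,0.05,0.0013,-0.0025,0.2463,0.0072,0.05])

```text
clock: 2.15
tool_pos: [0.5273, -0.3674, 0.1033]
orientation: [180.0, 0.0, -79.9]
force: [0.5, -0.5, 0.2]
opening: 0.05
gripper_force: 0.0
```

```bash
python3 -c "
from h import *
go(.5272,-.3673,.103,10.15)"
```

```text
t2.15 go [-0.0001  0.0001  0.0003] turn -0.05 alt 179.95 q6 27.6 tilt [-0.0008  0.0002] open 0.05
```

Close, then draw up.

In the tool's units: -0.015 m is -0.0188, -0.01 m is -0.0125.

hand_motion(offsets=[0,0,0,0,0.015,0,0,0,0,0.015,0,0,0,0,0.015,0,0,0,0,0.015,0,0,0,0,0.015,0,0,-0.0063,0,0.015,0,0,-0.0125,0,0.015,0,0,-0.0188,0,0.015])

```text
clock: 3.15
tool_pos: [0.5272, -0.3667, 0.1184]
orientation: [179.9, 0.1, -79.8]
force: [-2.5, -1.2, -4.3]
opening: 0.0213
gripper_force: 30.0
```

In the tool's units: -0.12 m is -0.15, -0.1 m is -0.125.

hand_motion(offsets=[0,0,-0.025,0,0.015,0,0,-0.0563,0,0.015,0,0,-0.0875,0,0.015,0,0,-0.125,0,0.015,0,0,-0.15,0,0.015,0,0,-0.15,0,0.015])

```text
clock: 3.9
tool_pos: [0.5295, -0.3671, 0.241]
orientation: [-179.7, -0.2, -79.8]
force: [0.2, 0.1, -0.8]
opening: 0.0209
gripper_force: 30.0
```

```bash
python3 - <<'E'
from h import *
P=[cloud(load(n)) for n in("scene","side")]
for X in P:
    m=(abs(X[...,0]-.475)<.13)&(abs(X[...,1]+.025)<.11)&(X[...,2]>.018)&(X[...,2]<.035)
    p=X[m][:,:2].astype(np.float32);print(len(p),cv2.minAreaRect(p))
go(.475,-.02,.235,0)
E
```

```text
420 ((0.47294893860816956, -0.015015654265880585), (0.13804034888744354, 0.19840265810489655), 86.25133514404297)
352 ((0.468279629945755, -0.015347972512245178), (0.13540107011795044, 0.1912204623222351), 85.86795043945312)
t3.90 go [-0.3513 -0.0078  0.0051] turn 10.2 alt -169.8 q6 27.6 tilt [ 0.0052 -0.0018] open 0.0209
```

In the tool's units: -0.355 m is -0.4438, -0.33 m is -0.4125, 14 degrees is 0.0778.

```bash
python3 -c "
from h import *
go(.471,-.016,.24,-4)"
```

```text
t3.90 go [-3.56e-01 -4.50e-03  1.00e-04] turn 14.2 alt -165.8 q6 27.6 tilt [ 0.0052 -0.0018] open 0.0209
```

hand_motion(offsets=[-0.05,0,0,0.0111,0.015,-0.1125,0,0,0.0222,0.015,-0.175,0,0,0.0333,0.015,-0.2375,0,0,0.0444,0.015,-0.3,0,0,0.0556,0.015,-0.3625,-0.0075,0,0.0667,0.015,-0.4125,-0.0125,0,0.0778,0.015,-0.4438,-0.0063,0,0.0778,0.015])

```text
clock: 4.9
tool_pos: [0.4699, -0.0145, 0.2378]
orientation: [180.0, 0.0, -93.8]
force: [-0.3, -0.4, -1.2]
opening: 0.0215
gripper_force: 30.0
```

```bash
python3 - <<'E'
from h import *
go(.471,-.016,.24,-4)
s=snap("wrist");save(s,"w2.png",k=1.25)
E
```

```text
t4.90 go [ 0.0014 -0.0012 -0.0022] turn 0.23 alt -179.77 q6 -26.0 tilt [-0.0001  0.0006] open 0.0215
```

View pics/w2.png

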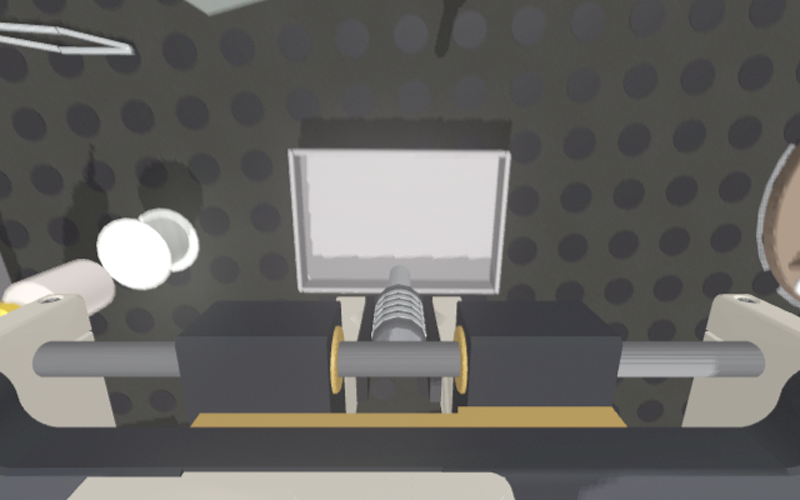

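The tray corners are at (290,150), (510,152), (301,292) and (497,294), and the dowel hangs upright with its foot at (399,268).

```bash
python3 - <<'E'
from h import *
s=load("wrist")
c=[atz(s,u/1.25,v/1.25,.03)[:2] for u,v in((290,150),(510,152),(497,294),(301,292))]
print(np.round(c,3),np.mean(c,0));m=np.mean(c,0)
print("foot row in model",proj(s,(.4699,-.0145,.2378-.0813))*1.25)
go(*m,.096,-3.8)
E
```

```text
[[ 0.559 -0.085]
 [ 0.372 -0.071]
 [ 0.383  0.059]
 [ 0.567  0.044]] [ 0.47038801 -0.01329588]
foot row in model [400.82254677 271.99132784]
t4.95 go [-0.     -0.0015  0.1418] turn 0.03 alt -179.97 q6 -26.2 tilt [-0.0003  0.0013] open 0.0211
```

hand_motion(offsets=[0,0,0.05,0,0.015,0,0,0.1,0,0.015,0,0,0.1438,0,0.015,0,0,0.165,0,0.015,0,0,0.1775,0,0.015,0,0,0.1825,0,0.015,0,0,0.185,0,0.015,0,0,0.185,0,0.015])

```text
clock: 5.95
tool_pos: [0.4705, -0.0164, 0.091]
orientation: [-179.9, 0.0, -93.8]
force: [0.3, 0.9, -1.7]
opening: 0.0211
gripper_force: 30.0
```

hand_motion(offsets=[0,0,0.0013,0,0.015,0,0,0.0025,0,0.015,0,0,0.0038,0,0.015])

```text
clock: 6.32
tool_pos: [0.4702, -0.0165, 0.0876]
orientation: [-180.0, 0.0, -93.8]
force: [0.3, 0.0, -1.0]
opening: 0.0214
gripper_force: 30.0
```

In the tool's units: 0.0015 m is 0.0019, 0.001 m is 0.0013.

hand_motion(offsets=[0,0,0.0013,0,0.015,0,0,0.0019,0,0.015,0,0,0.0019,0,0.015])

```text
clock: 6.7
tool_pos: [0.4702, -0.0166, 0.0862]
orientation: [-180.0, -0.0, -93.8]
force: [-0.8, -0.9, 1.5]
opening: 0.0212
gripper_force: 30.0
```

hand_motion(offsets=[0,0,0.0006,0,0.015,0,0,0.0013,0,0.015,0,0,0.0013,0,0.015])

```text
clock: 7.08
tool_pos: [0.4705, -0.0166, 0.086]
orientation: [-180.0, -0.0, -93.8]
force: [-4.1, 0.6, 12.7]
opening: 0.0209
gripper_force: 30.0
```

In the tool's units: -0.0008 m is -0.001.

hand_motion(offsets=[0,0,-0.001,0,0.015,0,0,-0.001,0,0.015,0,0,-0.001,0,0.024,0,0,-0.001,0,0.028,0,0,-0.001,0,0.035,0,0,-0.001,0,0.05,0,0,-0.001,0,0.05])

```text
clock: 7.95
tool_pos: [0.4701, -0.0165, 0.0858]
orientation: [180.0, -0.0, -93.8]
force: [0.1, 0.8, -0.1]
opening: 0.0479
gripper_force: 0.0
```

hand_motion(offsets=[0,0,-0.025,0,0.05,0,0,-0.0625,0,0.05,0,0,-0.125,0,0.05,0,0,-0.1875,0,0.05])

```text
clock: 8.45
tool_pos: [0.4698, -0.0167, 0.2373]
orientation: [180.0, -0.0, -93.8]
force: [1.9, 1.6, 0.9]
opening: 0.0497
gripper_force: 0.0
```

```bash
python3 - <<'E'
from h import *
s=snap("wrist");save(s,"w3.png",(200,80,440,280),2)
# frame approx
go(.5375,.323,.30,102.5)
E
```

```text
t8.50 go [-0.343  -0.0427 -0.0548] turn 73.75 alt -106.25 q6 -25.9 tilt [0.0093 0.0008] open 0.0501
```

View pics/w3.png

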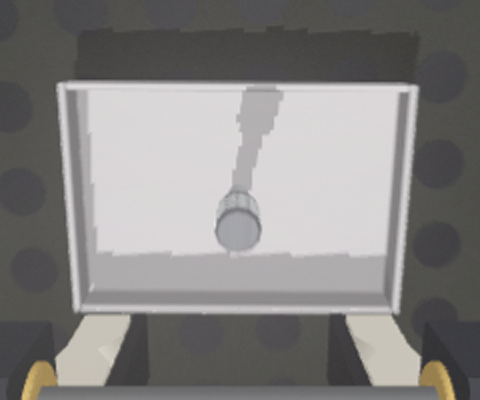

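The dowel stands upright in the middle of the tray, with its top at about (238,230). Next I'll view the frame.

In the tool's units: -0.36 m is -0.45, -0.06 m is -0.075, 74 degrees is 0.4111.

```bash
python3 -c "
from h import *
go(.596,.336,.32,102.5)"
```

```text
t8.50 go [-0.3599 -0.1004 -0.0742] turn 73.75 alt -106.25 q6 -25.9 tilt [0.0093 0.0008] open 0.0501
```

hand_motion(offsets=[-0.0563,-0.0188,-0.05,0.05,0.05,-0.1125,-0.0375,-0.1025,0.1,0.05,-0.1688,-0.0563,-0.1025,0.15,0.05,-0.225,-0.075,-0.1025,0.2,0.05,-0.2813,-0.09,-0.1025,0.2556,0.05,-0.3375,-0.1025,-0.1025,0.3056,0.05,-0.3938,-0.115,-0.1025,0.3556,0.05,-0.45,-0.125,-0.1025,0.4111,0.05])

```text
clock: 9.5
tool_pos: [0.5942, 0.3374, 0.3175]
orientation: [-180.0, -0.0, -168.1]
force: [1.0, -1.4, 0.3]
opening: 0.0501
gripper_force: 0.0
```

hand_motion(offsets=[0,0,0,0,0.05])

```text
clock: 9.62
tool_pos: [0.594, 0.3387, 0.3157]
orientation: [-179.9, -0.1, -167.8]
force: [-0.3, -0.1, -0.1]
opening: 0.05
gripper_force: 0.0
```

```bash
python3 - <<'E'
from h import *
go(.596,.336,.32,102.5)
s=snap("wrist");save(s,"w4.png",(80,0,560,240),1.66)
E
```

```text
t9.62 go [-0.0014 -0.0031 -0.0043] turn -0.35 alt 179.65 q6 -123.8 tilt [-0.0019 -0.0014] open 0.05
```

View pics/w4.png

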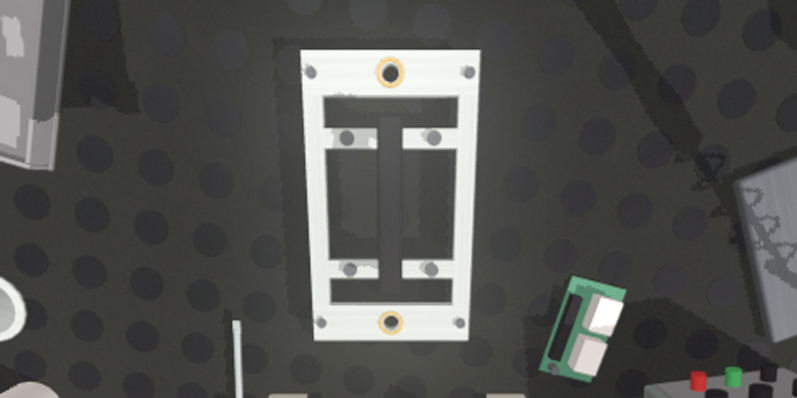

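The frame fills the view, with its holes at (390,73) and (391,322) and its outer corners at (302,51), (480,50), (468,340) and (314,340). The handle runs along image rows.

```bash
python3 - <<'E'
from fit import *
s=load("wrist");g=lambda u,v:np.array([u/1.66+80,v/1.66])-.2
L=[((-.095,0,.032),g(390.5,73)),((.095,0,.032),g(391,322)),((-.11,-.065,.032),g(302,51)),((-.11,.065,.032),g(480,50)),((.11,.065,.032),g(468,340)),((.11,-.065,.032),g(314,340))]
p=fit(s,L,[.5375,.323,.22]);fit(s,L[:2],p)
m=np.degrees(p[2])
go(p[0],p[1],.078,m+90)
E
```

```text
pose [0.5398 0.3222] 12.06 res [ 0.1 -0.   0.1  0.6 -0.6 -0.6  0.2  0.1  0.   0.1  0.2 -0. ]
pose [0.5395 0.3221] 12.07 res [ 0.  -0.3 -0.   0.4]
t9.68 go [ 0.0555 -0.0029  0.2384] turn 0.21 alt -179.79 q6 -123.6 tilt [-0.0016 -0.0014] open 0.05
```

In the tool's units: 0.243 m is 0.3038, 0.05 m is 0.0625, 0.2 degrees is 0.0011.

hand_motion(offsets=[0.0313,-0.0025,0.0625,0.0011,0.05,0.0688,-0.0038,0.125,0.0011,0.05,0.0694,-0.0038,0.1875,0.0011,0.05,0.0694,-0.0038,0.2375,0.0011,0.05,0.0694,-0.0038,0.275,0.0011,0.05,0.0694,-0.0038,0.2938,0.0011,0.05,0.0694,-0.0038,0.3038,0.0011,0.05,0.0694,-0.0038,0.3038,0.0011,0.05])

```text
clock: 10.68
tool_pos: [0.5406, 0.3213, 0.0753]
orientation: [180.0, 0.0, -168.0]
force: [-0.3, 0.9, -0.0]
opening: 0.05
gripper_force: 0.0
```

```bash
python3 -c "
from h import *
go(.5397,.3221,.073,102.06)"
```

```text
t10.68 go [0.0008 0.0009 0.0023] turn -0.09 alt 179.91 q6 -126.5 tilt [0.0005 0.0003] open 0.05
```

In the tool's units: -0.015 m is -0.0188, -0.004 m is -0.005.

hand_motion(offsets=[0.001,0.0011,0.0025,0,0.05,0.001,0.0011,0.0025,0,0.01,0.001,0.0011,0.0025,0,0.01,0.001,0.0011,0.0025,0,0.01,0.001,0.0011,0.0025,0,0.01,0.001,0.0011,0.0025,0,0.01,0.001,0.0011,-0.005,0,0.01,0.001,0.0011,-0.0188,0,0.01])

```text
clock: 11.68
tool_pos: [0.5389, 0.3215, 0.0896]
orientation: [-179.9, -0.1, -168.0]
force: [0.2, -1.0, -4.3]
opening: 0.018
gripper_force: 30.0
```

```bash
python3 -c "
from h import *
go(.5397,.3221,.24,102.06)"
```

```text
t11.68 go [-0.0007  0.0002 -0.1504] turn -0.1 alt 179.9 q6 -126.6 tilt [-0.0015 -0.0013] open 0.018
```

In the tool's units: -0.18 m is -0.225, -0.17 m is -0.2125.

hand_motion(offsets=[0,0,-0.0375,0,0.01,0,0,-0.0813,0,0.01,0,0,-0.125,0,0.01,0,0,-0.175,0,0.01,0,0,-0.2125,0,0.01,0,0,-0.225,0,0.01,0,0,-0.225,0,0.01])

```text
clock: 12.55
tool_pos: [0.5391, 0.322, 0.2699]
orientation: [180.0, 0.0, -168.0]
force: [0.5, -0.3, -3.5]
opening: 0.0177
gripper_force: 30.0
```

```bash
python3 -c "
from h import *
go(.517,-.3102,.27,100.15)"
```

```text
t12.55 go [ 1.527e-01 -6.139e-01 -5.000e-04] turn 1.81 alt -178.19 q6 -126.6 tilt [-0.      0.0006] open 0.0177
```

In the tool's units: -0.295 m is -0.3688, -0.255 m is -0.3188.

hand_motion(offsets=[0.0063,-0.025,0,0,0.01,0.0175,-0.0688,0,0,0.01,0.03,-0.1188,0,0,0.01,0.0425,-0.1688,0,0,0.01,0.055,-0.2188,0,0,0.01,0.0675,-0.2688,0,0,0.01,0.08,-0.3188,0,0,0.01,0.0925,-0.3688,0,0,0.01])

```text
clock: 13.55
tool_pos: [0.5269, 0.016, 0.2684]
orientation: [-180.0, -0.1, -168.0]
force: [0.2, 0.3, -2.3]
opening: 0.0178
gripper_force: 30.0
```

hand_motion(offsets=[0.0125,-0.05,0,0.0028,0.01,0.025,-0.1,0,0.0056,0.01,0.0375,-0.15,0,0.01,0.01,0.05,-0.2,0,0.01,0.01,0.0625,-0.25,0,0.01,0.01,0.075,-0.3,0,0.01,0.01,0.0863,-0.3438,0,0.01,0.01,0.0925,-0.3713,0,0.01,0.01])

```text
clock: 14.55
tool_pos: [0.5157, -0.2896, 0.268]
orientation: [179.9, -0.2, -169.9]
force: [-0.0, -0.1, -3.9]
opening: 0.0173
gripper_force: 30.0
```

```bash
python3 -c "
from h import *
go(.517,-.3102,.27,100.15)"
```

```text
t14.55 go [ 0.0023 -0.0205 -0.002 ] turn -0.08 alt 179.92 q6 -69.5 tilt [-0.003   0.0008] open 0.0173
```

In the tool's units: 0.053 m is 0.0663, 0.04 m is 0.05.

hand_motion(offsets=[0.0013,-0.015,0.025,0,0.01,0.0025,-0.0256,0.05,0,0.01,0.0025,-0.0256,0.0663,0,0.01,0.0025,-0.0256,0.0663,0,0.01,0.0025,-0.0256,0.0663,0,0.01])

```text
clock: 15.18
tool_pos: [0.5192, -0.3082, 0.2174]
orientation: [-180.0, 0.0, -169.8]
force: [-1.1, -0.3, -3.7]
opening: 0.0175
gripper_force: 30.0
```

```bash
python3 - <<'E'
from h import *
go(.517,-.3102,.213,100.15)
w=snap("wrist");s=snap("scene")
A=cv2.resize(w["frame"][:,:,::-1],None,fx=.8,fy=.8)
B=cv2.resize(s["frame"][185:300,165:305,::-1],None,fx=4,fy=4,interpolation=cv2.INTER_CUBIC)[:,:,:]
A=cv2.resize(w["frame"][60:260,150:490,::-1],None,fx=2.3,fy=2.3,interpolation=cv2.INTER_CUBIC)
cv2.imwrite("pics/w5.png",A);cv2.imwrite("pics/s5.png",B)
for p in((-.095,0),(.095,0)):
    c,n=np.cos(np.radians(10.15)),np.sin(np.radians(10.15))
    print((proj(w,(.517+c*p[0],-.3102+n*p[0],.13))-[150,60])*2.3)
E
```

```text
t15.18 go [ 0.0026 -0.0016  0.0044] turn 0.05 alt -179.95 q6 -67.6 tilt [ 0.0005 -0.0004] open 0.0175
[382.07547436  30.96930278]
[383.07769286 594.48980874]
```

View pics/w5.png

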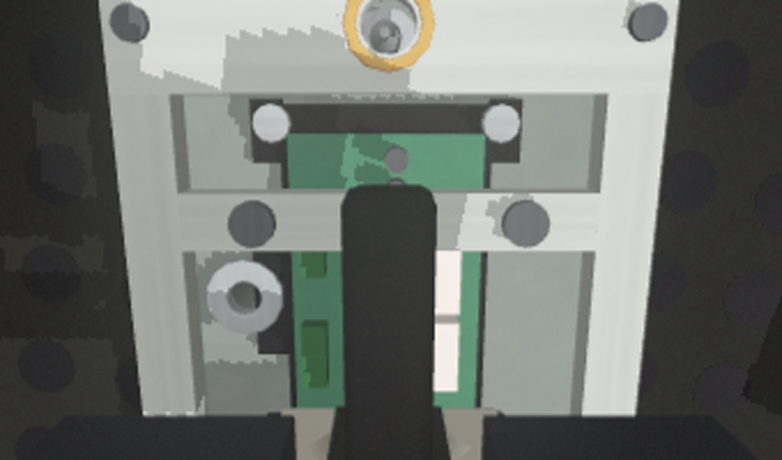

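Through the near hole, whose rim centre is at (389,24), the post tip shows at (385,35).

```bash
python3 - <<'E'
from h import *
w=load("wrist")
g=lambda u,v:(u/2.3+150-.3,v/2.3+60-.3)
h=atz(w,*g(389,24),.1764);p=atz(w,*g(385,35),.13)
o=np.array([.5192,-.3082]);a=np.radians(10.15);c,n=np.cos(a),np.sin(a)
print("hole",h,"expect from TCP",o-[c*.095,n*.095]);print("post",p,"expect",.517-c*.095,-.3102-n*.095)
# wider: frame bar inner edges midline at two rows -> yaw ; corner screws
L=[atz(w,*g(*q),.1764)[:2] for q in((130,22),(648,22))]
d=L[1]-L[0];print(L,np.degrees(np.arctan2(d[1],d[0])),np.mean(L,0))
go(.517,-.3102,.213,100.15)
E
```

```text
hole [ 0.42611263 -0.32462478  0.1764    ] expect from TCP [ 0.42568677 -0.32494145]
post [ 0.42425131 -0.326155    0.13      ] expect 0.42348677196547974 -0.3269414510292212
[array([ 0.43600509, -0.38217134]), array([ 0.41540637, -0.2672755 ])] 100.16410373295247 [ 0.42570573 -0.32472342]
t15.28 go [ 0.0028 -0.0016  0.0048] turn 0.05 alt -179.95 q6 -67.6 tilt [ 0.0014 -0.0005] open 0.0176
```

View pics/s5.png

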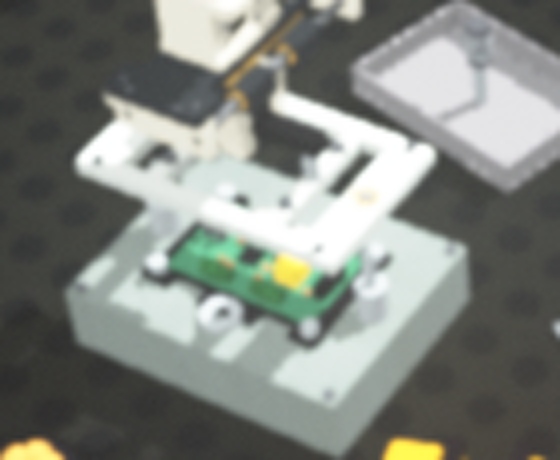

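The frame hangs level above the posts, with the dowel standing in the tray.

In the tool's units: 0.028 m is 0.035, 0.0025 m is 0.0031.

hand_motion(offsets=[0.0031,-0.0018,0.0063,0,0.01,0.0031,-0.0018,0.0188,0,0.01,0.0031,-0.0018,0.0313,0,0.01,0.0031,-0.0018,0.035,0,0.01,0.0031,-0.0018,0.035,0,0.01,0.0031,-0.0018,0.035,0,0.01])

```text
clock: 16.02
tool_pos: [0.5171, -0.3102, 0.1891]
orientation: [-180.0, 0.0, -169.8]
force: [0.8, 0.2, -4.2]
opening: 0.0179
gripper_force: 30.0
```

```bash
python3 - <<'E'
from h import *
go(.5172,-.31,.143,100.15)
w=snap("wrist");np.savez("/tmp/w6.npz",**w)
A=cv2.resize(w["frame"][30:200,150:490,::-1],None,fx=2.3,fy=2.3,interpolation=cv2.INTER_CUBIC)
cv2.imwrite("pics/w6.png",A)
E
```

```text
t16.02 go [-0.0002  0.0002  0.0461] turn 0.03 alt -179.97 q6 -67.4 tilt [ 0.0004 -0.0002] open 0.0179
```

In the tool's units: 0.015 m is 0.0188, 0.01 m is 0.0125.

hand_motion(offsets=[0,0,0.0063,0,0.01,0,0,0.0125,0,0.01,0,0,0.0188,0,0.01,0,0,0.0188,0,0.01])

```text
clock: 16.58
tool_pos: [0.5165, -0.31, 0.1732]
orientation: [180.0, -0.1, -169.8]
force: [-0.1, -0.3, -3.2]
opening: 0.0178
gripper_force: 30.0
```

hand_motion(offsets=[0,0,0.005,0,0.01,0,0,0.01,0,0.01,0,0,0.015,0,0.01,0,0,0.015,0,0.01])

```text
clock: 17.08
tool_pos: [0.5166, -0.3101, 0.1614]
orientation: [180.0, -0.0, -169.8]
force: [0.1, -0.6, -3.2]
opening: 0.0178
gripper_force: 30.0
```

```bash
python3 -c "
from h import *
go(.5172,-.31,.143,100.15);print(ctrl.get_obs()['moment'])"
```

```text
t17.07 go [-0.0007 -0.      0.0184] turn 0.01 alt -179.99 q6 -67.4 tilt [-0.0008  0.0002] open 0.0178
[-0.00768719  0.03367437  0.01902925]
```

Pins are well inside the holes with no side force. Continuing gently down.

In the tool's units: 0.015 m is 0.0188, 0.012 m is 0.015.

hand_motion(offsets=[0,0,0.005,0,0.01,0,0,0.01,0,0.01,0,0,0.015,0,0.01,0,0,0.0188,0,0.01,0,0,0.0188,0,0.01])

```text
clock: 17.7
tool_pos: [0.5166, -0.3101, 0.1465]
orientation: [180.0, -0.0, -169.8]
force: [-0.5, -0.8, -2.9]
opening: 0.0179
gripper_force: 30.0
```

hand_motion(offsets=[0,0,0.0013,0,0.01,0,0,0.0025,0,0.01,0,0,0.0025,0,0.01])

```text
clock: 18.08
tool_pos: [0.5168, -0.3101, 0.1448]
orientation: [180.0, -0.0, -169.8]
force: [-0.6, 0.2, -3.4]
opening: 0.0179
gripper_force: 30.0
```

```bash
python3 -c "
from h import *
go(.5172,-.31,.143,100.15);print(ctrl.get_obs()['moment'])"
```

```text
t18.07 go [-0.0004  0.      0.0018] turn 0.02 alt -179.98 q6 -67.4 tilt [-0.  0.] open 0.0179
[-0.0293521  -0.00206381  0.03750943]
```

In the tool's units: 0.001 m is 0.0013, 0.0005 m is 0.0006.

hand_motion(offsets=[0,0,0.0006,0,0.01,0,0,0.0013,0,0.01,0,0,0.0013,0,0.01])

```text
clock: 18.45
tool_pos: [0.5168, -0.3101, 0.1438]
orientation: [180.0, -0.0, -169.8]
force: [0.1, -0.7, -3.0]
opening: 0.0178
gripper_force: 30.0
```

hand_motion(offsets=[0,0,0.0006,0,0.01,0,0,0.0013,0,0.01,0,0,0.0013,0,0.01])

```text
clock: 18.82
tool_pos: [0.5168, -0.3102, 0.143]
orientation: [-180.0, 0.0, -169.8]
force: [-1.3, 0.2, -2.0]
opening: 0.0179
gripper_force: 30.0
```

hand_motion(offsets=[0,0,0.0005,0,0.01,0,0,0.0005,0,0.01])

```text
clock: 19.08
tool_pos: [0.5168, -0.3102, 0.1429]
orientation: [-180.0, 0.0, -169.8]
force: [-1.9, 1.5, 2.6]
opening: 0.0177
gripper_force: 30.0
```

In the tool's units: 0.0005 m is 0.0006.

hand_motion(offsets=[0,0,0.0006,0,0.01,0,0,0.0006,0,0.01])

```text
clock: 19.32
tool_pos: [0.5169, -0.3102, 0.1429]
orientation: [-180.0, 0.0, -169.8]
force: [-4.2, 2.4, 7.2]
opening: 0.0175
gripper_force: 30.0
```

```bash
python3 -c "
from h import *
o=ctrl.get_obs();print(o['moment'],o['tool_pos'],o['force'])"
```

```text
[ 0.99964433  1.29488502 -0.04160768] [ 0.51687603 -0.31021621  0.14293042] [-4.20809089  2.44197393  7.20095077]
```

In the tool's units: -0.0004 m is -0.0005.

hand_motion(offsets=[0,0,-0.0005,0,0.01,0,0,-0.0005,0,0.022,0,0,-0.0005,0,0.03,0,0,-0.0005,0,0.05,0,0,-0.0005,0,0.05,0,0,-0.0005,0,0.05])

```text
clock: 20.08
tool_pos: [0.5168, -0.3101, 0.1423]
orientation: [180.0, -0.0, -169.8]
force: [0.3, 0.9, 0.4]
opening: 0.0488
gripper_force: 0.0
```

hand_motion(offsets=[0,0,-0.0125,0,0.05,0,0,-0.0375,0,0.05,0,0,-0.0875,0,0.05,0,0,-0.15,0,0.05,0,0,-0.2,0,0.05,0,0,-0.2,0,0.05])

```text
clock: 20.82
tool_pos: [0.5182, -0.3109, 0.3073]
orientation: [-179.8, 0.4, -169.8]
force: [0.1, -0.1, 0.0]
opening: 0.0499
gripper_force: 0.0
```

```bash
python3 - <<'E'
from h import *
w=snap("wrist");X=cloud(w);o=ctrl.get_obs()
a=np.radians(10.15);c,n=np.cos(a),np.sin(a)
lx=(X[...,0]-.517)*c+(X[...,1]+.3102)*n;ly=-(X[...,0]-.517)*n+(X[...,1]+.3102)*c
m=(abs(lx)<.112)&(abs(ly)<.068)&((abs(ly)>.054)|(abs(lx)>.085))&(X[...,2]>.092)&(X[...,2]<.112)
P=np.c_[lx[m],ly[m],np.ones(m.sum())];k=np.linalg.lstsq(P,X[m][:,2],rcond=None)[0];print("bar top plane (exp .102)",m.sum(),k,lx[m].min(),lx[m].max(),ly[m].min(),ly[m].max())
for nme in("scene","side"):
    X=cloud(snap(nme));q=(abs(X[...,0]-.47)<.05)&(abs(X[...,1]+.016)<.04)&(X[...,2]>.05)&(X[...,2]<.13);print(nme,"dowel pts",q.sum(),X[q].mean(0),X[q][:,2].max() if q.sum() else 0)
    lx=(X[...,0]-.517)*c+(X[...,1]+.3102)*n;ly=-(X[...,0]-.517)*n+(X[...,1]+.3102)*c
    for sgn in(-1,1):
        m=(abs(lx*sgn-.095)<.012)&(abs(ly)<.05)&(abs(ly)>.015)&(X[...,2]>.08)&(X[...,2]<.125);print(sgn,m.sum(),np.median(X[m][:,2]))
E
```

```text
bar top plane (exp .102) 7601 [ 8.97424707e-05 -8.88986367e-04  1.01666885e-01] -0.10940822673757027 0.11013027474504773 -0.06519057421252239 0.06523010601032808
scene dowel pts 71 [ 0.47484364 -0.02035871  0.07523922] 0.09397915730029745
-1 112 0.10157260037696281
1 143 0.10161565085142486
side dowel pts 62 [ 0.46626431 -0.01152474  0.07720882] 0.09508250478022376
-1 58 0.1019549164250727
1 53 0.10211048029627427
```

The bar-top plane sits at 101.7 mm and is level (102 mm expected). The dowel is upright in the tray, and the gripper is clear. Handing in.

hand_motion(offsets=[0,0,0,0,0.05,0,0,0,0,0.05])

```text
clock: 21.22
tool_pos: [0.5166, -0.3101, 0.3015]
orientation: [180.0, -0.1, -169.8]
force: [-0.5, 0.0, -0.5]
opening: 0.0499
gripper_force: 0.0
```

```bash
python3 -c "
from plant import ctrl
print(ctrl.close_job())"
```

```text
the job is handed in; nothing more can be done
None
```

The dowel is standing upright in the parts tray and the hold-down frame sits level and fully home on both posts, released; I handed the job in at about 21 s of the 56 s allowed, and no verdict came back.

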